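Weigh out steel discs on the bench scale

TASK

Weigh out a batch of steel pencil discs on the bench scale: with a closed fingertip resting on top of a disc, drag it along its lane and over the lip into the pan, finishing one disc before the next, until the scale's needle stands between the two pegs on the dial, and no further: the tin already in the pan counts and stays. Press gently all the way (a light fingertip, never more than 15 N) and do not pick the discs up; do not push on the pan, leave the discs that are not needed in their lanes, and do not disturb anything else.

Things in the scene. Friction and masses are not known exactly. Their poses are not given: they have to be found in the camera images.
- lip (a point): Middle of the lip of the scale's wooden loading board, 72.5 mm above the table. x runs along the lanes from the board out over the pan, y across them, z up. Four parallel lanes open at the lip, centred at y = -69, -23, +23, +69 mm, each 32 mm wide; walls and back stop (face at x = -84 mm) stand 3.5 mm above this point; at the start the discs' flat tops stand 2 mm above them.
- scale: The whole bench scale (fixed), 200 mm wide. Origin on the table under the lip; axes as the lip's. The board reaches from x = -98 mm to the lip; lane floor at z = 70 mm at the back; from x about -45 mm on it climbs, by 1 to 5 mm at the lip, differently in each worn lane: keep to it by feel. The board yields about 1 mm per 10 N of pressing: a fingertip 1.5 mm too low is too hard, too high does not touch. Never over 15 N.
- pan: Aluminium pan of the scale, an open tray beyond the lip; origin: centre of its underside, 64 mm past the lip; axes as the lip's. Inside 114 mm (x) by 190 mm (y), floor 3 mm over the origin, walls 30 mm high over the floor. Empty, its floor is 42.5 mm below the lip; it sinks on a spring 7 mm per 100 g and settles in about 0.5 s. Do not push it (3 N at most).
- tin: Closed aluminium tin, 34 mm wide, 18 mm high, of unknown weight (33 to 88 g), lying in the pan at its far side from the start; origin: centre of underside. It is part of the load and stays in the pan.
- needle (a joint): Needle on the flat round dial (104 mm wide, 40 mm high) beside the pan on its +y side. 0 rad = empty pan, pointing to the lip's -x; turns clockwise seen from above, 0.01 rad per gram in the pan. The two steel pegs on the dial's rim stand at 1.50 and 2.00 rad; the right weight is between them. It starts at 0.33 to 0.88 rad (the tin), so two or three discs are needed.
- disc0_center (a point): Centre of steel disc 0: 30 mm wide, 8 mm thick, top edge bevelled 2 mm, flat top 26 mm wide, 40 to 48 g. Starts flat in the lane at lip y = -69 mm, 64 to 68 mm behind the lip. A shut fingertip pressed on top with 3 to 12 N drags it (it may slip a little); it tips into the pan once its centre is about 10 mm past the lip. Not over 15 N, not lifted over 12 mm.
- disc1_center (a point): Centre of steel disc 1: 30 mm wide, 8 mm thick, top edge bevelled 2 mm, flat top 26 mm wide, 40 to 48 g. Starts flat in the lane at lip y = -23 mm, 64 to 68 mm behind the lip. A shut fingertip pressed on top with 3 to 12 N drags it (it may slip a little); it tips into the pan once its centre is about 10 mm past the lip. Not over 15 N, not lifted over 12 mm.
- disc2_center (a point): Centre of steel disc 2: 30 mm wide, 8 mm thick, top edge bevelled 2 mm, flat top 26 mm wide, 40 to 48 g. Starts flat in the lane at lip y = +23 mm, 64 to 68 mm behind the lip. A shut fingertip pressed on top with 3 to 12 N drags it (it may slip a little); it tips into the pan once its centre is about 10 mm past the lip. Not over 15 N, not lifted over 12 mm.
- disc3_center (a point): Centre of steel disc 3: 30 mm wide, 8 mm thick, top edge bevelled 2 mm, flat top 26 mm wide, 40 to 48 g. Starts flat in the lane at lip y = +69 mm, 64 to 68 mm behind the lip. A shut fingertip pressed on top with 3 to 12 N drags it (it may slip a little); it tips into the pan once its centre is about 10 mm past the lip. Not over 15 N, not lifted over 12 mm.
- slide_gauge: Wooden caliper-like slide gauge, 170 mm long, lying beside the pan on the -y side (origin: centre of underside). A bystander; leave it where it is.
- barrel: Lime green plastic pencil barrel, 105 mm long, 12 mm thick, lying before the board (origin: centre of underside). A bystander; leave it where it is.
- spring_tube: Silver spring housing tube, 14 mm wide, 40 mm high, standing beside the board on the +y side (origin: centre of underside). A bystander; leave it where it is.
- eraser_cap: Chunky black eraser cap, 24 mm wide, 26 mm high, standing beside the board on the +y side (origin: centre of underside). A bystander; leave it where it is.
- stopper: Cobalt glass bottle stopper, 36 mm wide, 36 mm high, standing beside the board on the +y side (origin: centre of underside). A bystander; leave it where it is.
- caddy: Grey open tray of caps, 60 x 100 x 30 mm, standing before the board (origin: centre of underside). A bystander; leave it where it is.
Not all that is in view belongs to the job. Leave any brown look-alike of the part that bears disc0_center alone.

How it is judged:
By the outcome, as a careful person would: the job done as asked, in the order asked, and still so for the second after the job is handed in, with the robot touching nothing.
It also fails if it takes over 70 s, if anything falls off the work surface, if the arm or the gripper's body presses on something with over 40 N, if the wrist force passes 120 N, or if a joint passes its speed limit or range.

ROBOT

A 6-joint arm with a two-finger parallel gripper is mounted at the origin on the work surface. World frame = base frame: x ahead of the robot, y to its left, z up, the work surface at z = 0. Lengths are in m, angles in rad, forces in N, time in s.
With the tool pointing down it reaches from about 0.35 to 0.975 m from the base axis. Payload 4.9 kg.
Tool frame: the origin (TCP) lies midway between the tips of the shut fingers; the grasp point (between the pads) lies 19 mm behind it; z points along the fingers, x is the direction in which the jaws open and shut, and the axes are right-handed (so a half turn about z gives the same grasp; the last joint's range is limited). The gripper opens to 85 mm and grips with 20 to 120 N. Pads are 22 mm wide; open, the fingers measure 114 mm over their backs; the gripper's body (76 mm by 85 mm) begins 54 mm behind the grasp point. The pads swing forward as they close: fully open they stand 13 mm farther back than shut.
Start: joints at [-1.352, 0.053, 1.613, -0, 1.476, -0.119], TCP at [0.207, -0.59, 0.231] pointing down, gripper open.
Joint ranges: [-3.01, 3.01], [-1.01, 2.22], [0.06, 2.58], [-1.02, 4.17], [0.09, 2.62], [-3.14, 3.14]. Speed limits (rad/s): [2.57, 2.57, 3.14, 3.14, 3.14, 3.14].

INTERFACE

Orientations are given as a rotation vector (axis times angle).
In Python, from station import ctrl gives the robot as it stands.
- The arm moves only by the tool step_arm, never from a script. Its argument "increments" is text: rows parted by semicolons, each of 6 numbers parted by spaces: the shift along the tool's x, y, z as a fraction of full scale, then the turn, a rotation vector about the tool's x, y, z as a fraction of full scale. In form: x y z rx ry rz; .... A call has 1 to 12 rows; each row shifts and turns the commanded pose from where the row before left it, along the tool's axes as they then stand; what a row does not reach is not made up. Full scale, the value 1, is 0.025 m for a shift and 0.1 rad for a turn. A row lasts 1/12 s, in which the tool goes at most 41.7 mm and 7.16 degrees, less where a joint would pass 70% of its speed; a pose out of reach is approached as far as the arm can. A call with a number of a shift or a turn outside -1 to 1 is refused whole. A call with a gripper value outside its range is refused whole. "fingers" is the opening, from -1 (shut) to 1 (fully open), so that 0 is half open, set as the call begins (left out, the last holds). The fingers move at their own pace and stop on an object; "newtons" is the grip in N (left out, the last holds). Time passes only in rows, so rows that do not move let the fingers close. It gives the time, the measured TCP pose, the force and the opening at its end, in the units of the state.
- ctrl.get_obs(): the state, without advancing time (a new reading comes with each control period).
- ctrl.get_image(name): name is "scene" or "top"; returns a dict with "pixels" (420x560x3 uint8, red, green, blue), "intrinsics" (3x3 intrinsics, pixels), "distortion" ([k1, k2, p1, p2, k3] as OpenCV has them; the pictures are not rectified), "eye" and "orientation" of the camera in the world. Camera axes: x right, y down, z forward; pixel columns grow to the right and rows downward; lengths in m; the calibration is good to about 2 mm. A picture is of the moment at which its call begins. There is no depth.
- ctrl.finish_job(): hands the job in, once; it reports no verdict.
The state is a dict: "t": time; "q": joint angles; "dq": joint speeds; "effort": joint torques, N m; "tool_pos": TCP position; "tool_rot": TCP orientation; "contact_force": force on the tool from outside, world axes, zero at the start; "wrist_torque": the same for the moment, N m; "opening": finger opening in m.
Only numpy, scipy, OpenCV 4.12 (cv2) and the standard library are available. Lean on these libraries where they do the work, as an engineer would, in place of code of your own. Each camera call takes 0.05 s, during which the arm holds its last target.

## Working session

There is one attempt and no reset: what is moved stays moved. The work goes in short steps, Python scripts to look and compute and a tool call to move; the robot and the scene stay as the last step left them, time stands still between calls to the robot, and variables do not carry over. Pictures are saved under pics/ and viewed, and the job is handed in when it is done.

Besides the shell and the picture viewer there is one more tool, called as a command line: name --argument value ..., lists and objects as JSON in quotes. step_arm: Moves the arm, as the interface text tells. Shift numbers are shares of 0.025 m and turn numbers shares of 0.1 rad, none past 1 either way. Its arguments: {"type":"object","properties":{"increments":{"type":"string"},"fingers":{"type":"number"},"newtons":{"type":"number"}},"required":["increments"]}

```bash
ls; mkdir -p pics; python3 - <<'E'
from station import ctrl
import cv2,numpy as np
o=ctrl.get_obs(); print(o)
for n in("scene","top"):
    im=ctrl.get_image(n); cv2.imwrite(f"pics/{n}0.png",im["pixels"][:,:,::-1])
    np.savez(f"{n}0.npz",**{k:np.array(v) for k,v in im.items()})
    print(n,im["intrinsics"],im["distortion"],im["eye"],im["orientation"])
E
```

```text
pics
{'t': 0.0, 'q': array([-1.35202242e+00,  5.33898865e-02,  1.61429410e+00,  1.52146603e-05,
        1.47601306e+00, -1.19014305e-01]), 'dq': array([-0.00179606, -0.00129484, -0.00137166,  0.00018107,  0.00098458,
       -0.00057604]), 'effort': array([ 1.95363107e-03, -3.93685341e+01, -3.70172918e+01, -2.05715104e-06,
        7.04232400e-03,  2.41643505e-06]), 'tool_pos': array([ 0.20698473, -0.58906674,  0.23004249]), 'tool_rot': array([-2.56207705e+00,  1.81560440e+00,  2.43396479e-03]), 'contact_force': array([-0.1652964 , -0.10527872,  0.40759168]), 'wrist_torque': array([-0.02475969, -0.02101379, -0.01671777]), 'opening': 0.08557713039336949}
scene [[492.6581051    0.         277.2943393 ]
 [  0.         492.6581051  199.63121638]
 [  0.           0.           1.        ]] [-0.14288802  0.          0.          0.          0.        ] [0.93765673 0.43474973 0.79429541] [-0.97107805 -2.61073189  0.89252072]
top [[459.07655293   0.         278.07961206]
 [  0.         459.07655293 201.85903521]
 [  0.           0.           1.        ]] [-0.03861287  0.          0.          0.          0.        ] [ 0.4217155  -0.00656834  0.82562218] [-2.22620908  1.99005159 -0.20200244]
```

View pics/scene0.png

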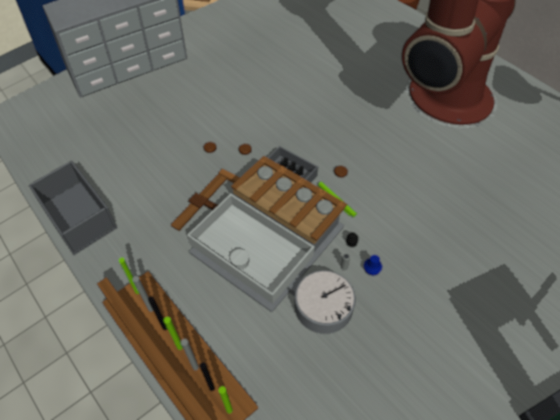

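View pics/top0.png

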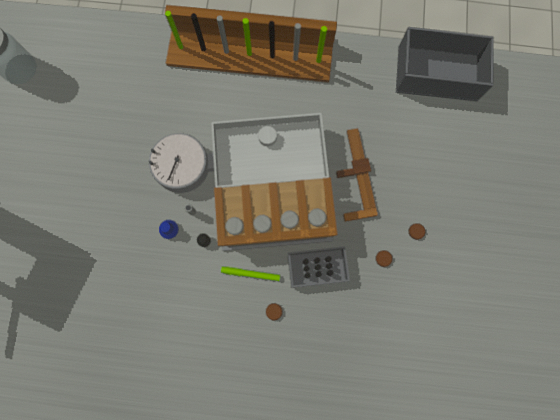

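The views show the scale with its lanes pointing away from the robot; in top, the discs are near (234,226), (262,224), (290,219) and (317,217), and the dial is at (178,160). I'll zoom in next.

```bash
cat > h.py <<'E'
import cv2,numpy as np
def load(n): return dict(np.load(n))
def ray(im,uv):
    uv=np.asarray(uv,float).reshape(-1,1,2)
    p=cv2.undistortPoints(uv,im["intrinsics"],im["distortion"]).reshape(-1,2)
    R=cv2.Rodrigues(np.asarray(im["orientation"],float))[0]
    return np.c_[p,np.ones(len(p))]@R.T
def onplane(im,uv,z):
    d=ray(im,uv);e=np.asarray(im["eye"]);return e+d*((z-e[2])/d[:,2])[:,None]
def proj(im,P):
    R=cv2.Rodrigues(np.asarray(im["orientation"],float))[0]
    t=-R.T@np.asarray(im["eye"])
    return cv2.projectPoints(np.asarray(P,float).reshape(-1,3),cv2.Rodrigues(R.T)[0],t,im["intrinsics"],im["distortion"])[0].reshape(-1,2)
E
python3 - <<'E'
from h import *
t=load("top0.npz");s=load("scene0.npz")
cv2.imwrite("pics/tz.png",cv2.resize(t["pixels"][105:255,140:350,::-1],None,fx=3.8,fy=3.8,interpolation=cv2.INTER_CUBIC))
cv2.imwrite("pics/sz.png",cv2.resize(s["pixels"][140:340,180:390,::-1],None,fx=3,fy=3,interpolation=cv2.INTER_CUBIC))
print(ray(t,[[280,200]]))
E
```

```text
[[ 0.20281097  0.01726019 -0.97908309]]
```

View pics/tz.png

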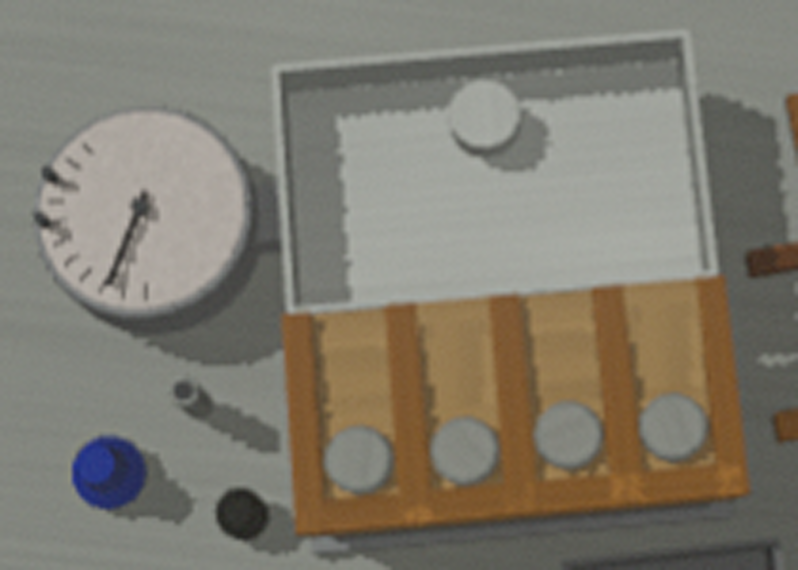

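View pics/sz.png

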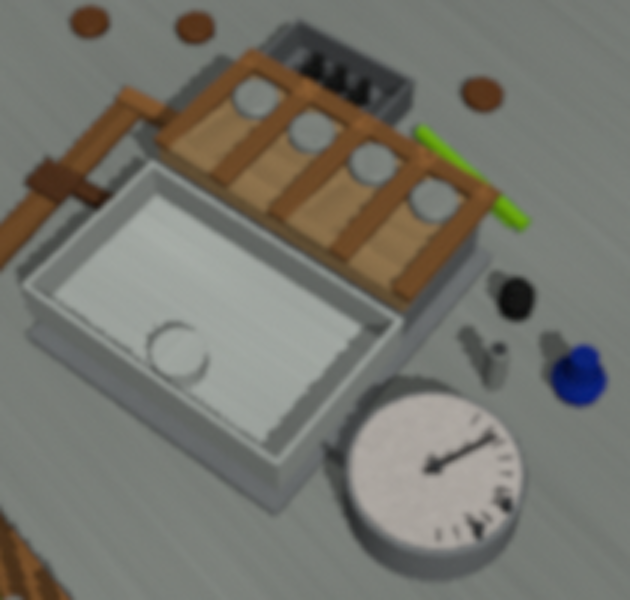

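```bash
python3 - <<'E'
from h import *
t=load("top0.npz");s=load("scene0.npz")
c=lambda a:np.array(a)/3.8+[140,105]
cs=lambda a:np.array(a)/3+[180,140]
print("board corners top",onplane(t,c([[282,314],[722,278],[747,493],[297,534]]),.076).round(4).tolist())
print("board corners scene",onplane(s,cs([[404,302],[160,142],[255,52],[495,190]]),.076).round(4).tolist())
for im,org,f,n in((t,(140,105),3.8,'t'),(s,(180,140),3,'s')):
    hsv=cv2.cvtColor(im["pixels"],cv2.COLOR_RGB2HSV)
    m=((hsv[...,1]<60)&(hsv[...,2]>95)).astype(np.uint8)
    if n=='t':
        w=[(234,226),(262,224),(290,219),(317,217)]
    else: w=[(325,206),(304,194),(284,183),(265,172)]
    for (u,v) in w:
        M=np.zeros_like(m);cv2.circle(M,(u,v),13,1,-1);M&=m
        k,l,st,ce=cv2.connectedComponentsWithStats(M)
        i=l[v,u]; 
        print(n,st[i],ce[i].round(2),onplane(im,ce[i],.077).round(4))
    print(n)
print("dial",onplane(t,c([[145,205]]),.042),"tin",onplane(t,c([[485,115]]),.048))
print("needle tip",onplane(t,c([[110,285]]),.042),"pegs",onplane(t,c([[50,175],[42,218]]),.045))
E
```

```text
board corners top [[0.5857, 0.1187, 0.076], [0.6238, -0.0729, 0.076], [0.5294, -0.0922, 0.076], [0.4901, 0.0988, 0.076]]
board corners scene [[0.5919, 0.122, 0.076], [0.6257, -0.0648, 0.076], [0.5321, -0.0843, 0.076], [0.4943, 0.0994, 0.076]]
t [225 217  18  18 246] [233.75 225.46] [[0.5257 0.0776 0.077 ]]
t [253 215  18  18 248] [261.68 223.23] [[0.5345 0.0323 0.077 ]]
t [281 211  17  17 243] [289.06 219.04] [[ 0.5465 -0.0118  0.077 ]]
t [308 208  18  18 247] [316.68 216.87] [[ 0.5552 -0.0568  0.077 ]]
t
s [317 200  16  15 179] [324.42 206.49] [[0.5284 0.0803 0.077 ]]
s [297 188  15  14 168] [303.97 194.31] [[0.5374 0.0351 0.077 ]]
s [276 178  16  13 161] [283.65 183.76] [[ 0.5492 -0.0086  0.077 ]]
s [258 166  15  14 155] [264.9  172.52] [[ 0.558  -0.0533  0.077 ]]
s
dial [[0.63792776 0.1955595  0.042     ]] tin [[0.69748068 0.04209887 0.048     ]]
needle tip [[0.59794301 0.20573119 0.042     ]] pegs [[0.64665102 0.24149854 0.045     ]
 [0.62555581 0.24171455 0.045     ]]
```

```bash
cat >> h.py <<'E'
YAW=np.radians(11.6)
LX=np.array([np.cos(YAW),np.sin(YAW),0]);LY=np.array([-LX[1],LX[0],0])
def toolinfo(o):
    R=cv2.Rodrigues(np.asarray(o["tool_rot"],float))[0];return R
def togo(o,target):
    R=toolinfo(o);d=R.T@(np.asarray(target)-o["tool_pos"])
    return d/0.025
E
python3 - <<'E'
from h import *
from station import ctrl
o=ctrl.get_obs();R=toolinfo(o);a=np.arctan2(R[1,0],R[0,0]);print(R.round(4),a,"turn rows",-(YAW-a)/.1)
R2=np.array([LX,-LY,[0,0,-1]]).T
print(R2.T@(np.array([.558,-.055,.2])-o["tool_pos"])/.025)
E
```

```text
[[ 3.314e-01 -9.435e-01 -4.000e-04]
 [-9.435e-01 -3.314e-01  1.900e-03]
 [-1.900e-03 -2.000e-04 -1.000e+00]] -1.2330186221915438 turn rows -14.35476815422886
[ 18.04890791 -18.10516173   1.20645626]
```

step_arm --increments "0 0 0 0 0 -1;0 0 0 0 0 -1;0 0 0 0 0 -1;0 0 0 0 0 -1;0 0 0 0 0 -1;0 0 0 0 0 -1;0 0 0 0 0 -1" --fingers -1 --newtons 40

```text
t: 0.68
tool_pos: [0.207, -0.5893, 0.2305]
tool_rot: [-3.032, 0.82, 0.001]
contact_force: [-1.0, -0.4, -0.6]
opening: 0.0005
```

step_arm --increments "0 0 0 0 0 -1;0 0 0 0 0 -1;0 0 0 0 0 -1;0 0 0 0 0 -1;0 0 0 0 0 -1;0 0 0 0 0 -1;0 0 0 0 0 -1;0 0 0 0 0 -0.35;0 0 0 0 0 0"

```text
t: 1.43
tool_pos: [0.207, -0.5893, 0.2306]
tool_rot: [-3.124, -0.317, 0.0]
contact_force: [-0.6, -0.1, -0.2]
opening: 0.0002
```

step_arm --increments "0.95 -0.95 0.1 0 0 0;0.95 -0.95 0.1 0 0 0;0.95 -0.95 0.1 0 0 0;0.95 -0.95 0.1 0 0 0;0.95 -0.95 0.1 0 0 0;0.95 -0.95 0.1 0 0 0;0.95 -0.95 0.1 0 0 0;0.95 -0.95 0.1 0 0 0;0.95 -0.95 0.1 0 0 0;0.95 -0.95 0.1 0 0 0;0.95 -0.95 0.1 0 0 0;0.95 -0.95 0.1 0 0 0"

```text
t: 2.43
tool_pos: [0.4296, -0.2517, 0.201]
tool_rot: [-3.126, -0.315, 0.0]
contact_force: [0.5, -0.5, 0.4]
opening: 0.0001
```

```bash
python3 - <<'E'
from h import *
from station import ctrl
o=ctrl.get_obs();R=toolinfo(o);print(o["tool_pos"],R.round(4),np.degrees(np.arctan2(R[1,0],R[0,0])))
print(togo(o,[.558,-.055,.15]))
E
```

```text
[ 0.42962401 -0.25166725  0.20100009] [[ 0.98    0.1992 -0.    ]
 [ 0.1992 -0.98    0.    ]
 [-0.     -0.     -1.    ]] 11.492260673457283
[ 6.59943267 -6.68583977  2.04012092]
```

step_arm --increments "0.9 -0.9 0.25 0 0 0;0.9 -0.9 0.25 0 0 0;0.9 -0.9 0.25 0 0 0;0.9 -0.9 0.25 0 0 0;0.9 -0.9 0.25 0 0 0;0.9 -0.9 0.25 0 0 0;0.9 -0.9 0.25 0 0 0;0 0 0 0 0 0;0 0 0 0 0 0;0 0 0 0 0 0"

```text
t: 3.27
tool_pos: [0.5516, -0.0675, 0.1573]
tool_rot: [3.125, 0.316, -0.001]
contact_force: [-0.4, 0.2, -0.4]
opening: -0.0
```

```bash
python3 - <<'E'
from h import *
from station import ctrl
o=ctrl.get_obs();R=toolinfo(o);print(o["tool_pos"],o["contact_force"],np.degrees(np.arctan2(R[1,0],R[0,0])))
print(togo(o,[.557,-.055,.11]))
E
```

```text
[ 0.55159252 -0.06746971  0.15728531] [-0.4350902   0.20235891 -0.43139123] 11.560777898143911
[ 0.31329332 -0.44542583  1.89115269]
```

Go to about 20 mm over the disc and look, comparing the projected TCP with the seen fingertip.

step_arm --increments "0.15 -0.22 0.8 0 0 0;0.15 -0.22 0.8 0 0 0;0 0 0.5 0 0 0;0 0 0 0 0 0;0 0 0 0 0 0"

```text
t: 3.68
tool_pos: [0.5562, -0.0559, 0.1045]
tool_rot: [-3.126, -0.315, 0.003]
contact_force: [-0.4, -0.2, 1.3]
opening: 0.0002
```

```bash
python3 - <<'E'
from h import *
from station import ctrl
o=ctrl.get_obs();print(o["tool_pos"])
for n,c in(("scene",(265,172)),("top",(316,216))):
    im=ctrl.get_image(n); np.savez(f"{n}1.npz",**{k:np.array(v) for k,v in im.items()})
    x0,y0=c[0]-40,c[1]-45;f=8
    z=cv2.resize(im["pixels"][y0:y0+72,x0:x0+95,::-1],None,fx=f,fy=f,interpolation=cv2.INTER_CUBIC)
    p=proj(im,o["tool_pos"])[0];print(n,p)
    q=((p+.5-[x0,y0])*f).astype(int);cv2.drawMarker(z,tuple(map(int,q)),(255,0,255),0,20,2);cv2.imwrite(f"pics/{n}1.png",z)
E
```

```text
[ 0.5561513  -0.0558894   0.10451178]
scene [264.37826298 161.69525024]
top [317.60278135 213.36569748]
```

View pics/scene1.png

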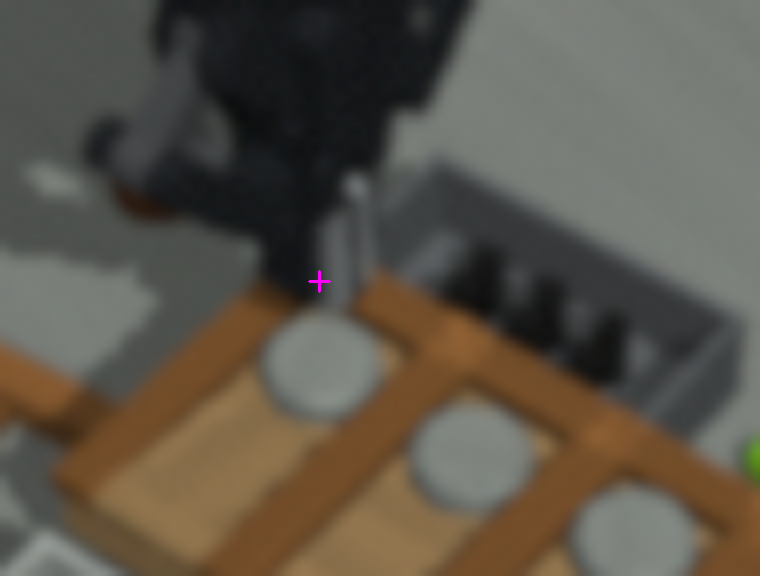

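View pics/top1.png

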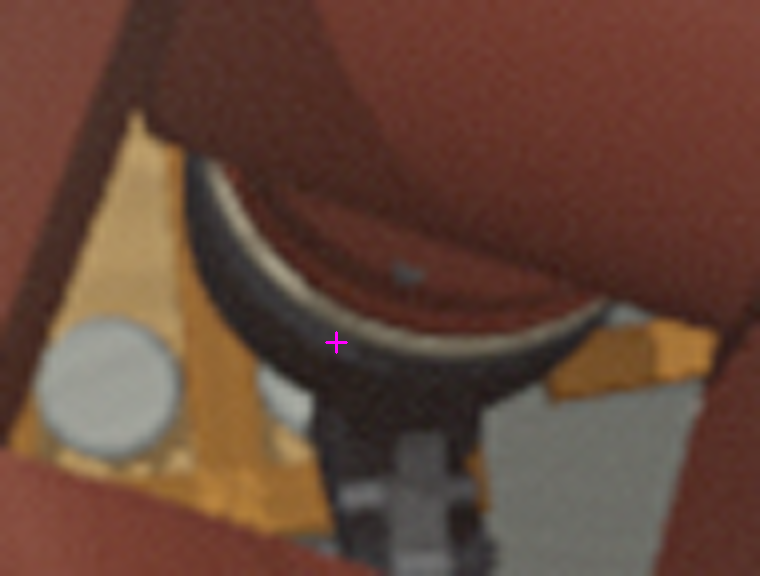

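The scene picture shows the TCP marker at zoom (319,281), where the fingertip bottom is, so the scene calibration agrees with the arm; disc 0 is just below it at (320,365). Descending.

step_arm --increments "-0.05 -0.06 0.4 0 0 0;0 0 0.4 0 0 0;0 0 0 0 0 0;0 0 0 0 0 0;0 0 0 0 0 0"

```text
t: 4.2
tool_pos: [0.5554, -0.0538, 0.0849]
tool_rot: [-3.125, -0.317, 0.0]
contact_force: [-0.8, -0.1, 0.5]
opening: 0.0
```

```bash
python3 - <<'E'
from h import *
from station import ctrl
o=ctrl.get_obs();print(o["tool_pos"],o["contact_force"])
for n,c in(("scene",(265,172)),):
    im=ctrl.get_image(n); np.savez(f"{n}2.npz",**{k:np.array(v) for k,v in im.items()})
    x0,y0=c[0]-40,c[1]-45;f=8
    z=cv2.resize(im["pixels"][y0:y0+72,x0:x0+95,::-1],None,fx=f,fy=f,interpolation=cv2.INTER_CUBIC)
    cv2.imwrite(f"pics/{n}2.png",z)
o=ctrl.get_obs();print(o["tool_pos"],o["contact_force"])
E
```

```text
[ 0.55538471 -0.05384765  0.08487361] [-0.82793383 -0.14855525  0.48992636]
[ 0.5556242  -0.05387716  0.08519806] [0.49812016 0.40857675 1.09646262]
```

View pics/scene2.png

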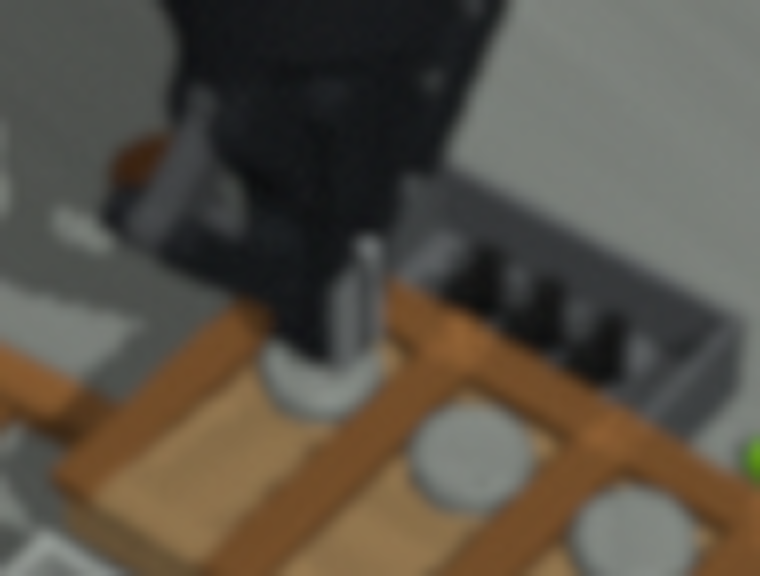

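The finger now hangs centred over the rear half of disc 0 (front edge at zoom (275-335,350)). Feeling down for contact.

step_arm --increments "0 0 0.16 0 0 0;0 0 0 0 0 0;0 0 0 0 0 0"

```text
t: 4.5
tool_pos: [0.5554, -0.0538, 0.0809]
tool_rot: [-3.125, -0.317, 0.0]
contact_force: [0.5, -0.4, 0.4]
opening: 0.0
```

step_arm --increments "0 0 0.04 0 0 0;0 0 0 0 0 0;0 0 0 0 0 0"

```text
t: 4.75
tool_pos: [0.5555, -0.0539, 0.0801]
tool_rot: [-3.126, -0.317, 0.0]
contact_force: [0.2, -0.3, 0.2]
opening: 0.0005
```

step_arm --increments "0 0 0.03 0 0 0;0 0 0 0 0 0;0 0 0 0 0 0"

```text
t: 5.0
tool_pos: [0.5554, -0.0539, 0.0793]
tool_rot: [-3.126, -0.317, 0.0]
contact_force: [-0.6, -1.0, -0.4]
opening: -0.0001
```

step_arm --increments "0 0 0.03 0 0 0;0 0 0 0 0 0;0 0 0 0 0 0"

```text
t: 5.25
tool_pos: [0.5554, -0.0539, 0.0785]
tool_rot: [-3.126, -0.317, 0.0]
contact_force: [0.4, 0.1, -0.4]
opening: -0.0
```

step_arm --increments "0 0 0.02 0 0 0;0 0 0 0 0 0;0 0 0 0 0 0"

```text
t: 5.5
tool_pos: [0.5555, -0.0539, 0.0781]
tool_rot: [3.126, 0.317, 0.0]
contact_force: [-0.2, 0.5, -0.1]
opening: 0.0002
```

step_arm --increments "0 0 0.02 0 0 0;0 0 0 0 0 0;0 0 0 0 0 0"

```text
t: 5.75
tool_pos: [0.5557, -0.0539, 0.0779]
tool_rot: [3.125, 0.317, 0.001]
contact_force: [-0.5, -0.3, 1.1]
opening: 0.0002
```

step_arm --increments "0 0 0.02 0 0 0;0 0 0 0 0 0;0 0 0 0 0 0"

```text
t: 6.0
tool_pos: [0.5559, -0.054, 0.0776]
tool_rot: [3.125, 0.317, 0.001]
contact_force: [-0.8, 1.0, 2.8]
opening: -0.0003
```

step_arm --increments "0 0 0.01 0 0 0;0 0 0 0 0 0;0 0 0 0 0 0"

```text
t: 6.25
tool_pos: [0.5559, -0.054, 0.0775]
tool_rot: [3.125, 0.317, 0.001]
contact_force: [0.1, -0.3, 5.3]
opening: -0.0001
```

step_arm --increments "0.1 0 0.01 0 0 0;0.1 0 0 0 0 0;0 0 0 0 0 0"

```text
t: 6.5
tool_pos: [0.5613, -0.0531, 0.0775]
tool_rot: [3.125, 0.317, 0.003]
contact_force: [-0.9, -0.2, 5.8]
opening: -0.0001
```

step_arm --increments "0.1 0 0 0 0 0;0.1 0 0 0 0 0;0 0 0 0 0 0"

```text
t: 6.75
tool_pos: [0.5663, -0.0521, 0.0778]
tool_rot: [3.125, 0.317, 0.003]
contact_force: [-1.1, -0.1, 7.4]
opening: -0.0
```

```bash
cat > look.py <<'E'
import sys
from h import *
from station import ctrl
n,u,v,out=sys.argv[1],int(sys.argv[2]),int(sys.argv[3]),sys.argv[4]
o=ctrl.get_obs();print(o["t"],o["tool_pos"],o["contact_force"])
im=ctrl.get_image(n);np.savez(f"{out}.npz",**{k:np.array(v) for k,v in im.items()})
x0,y0=u-45,v-40;f=8
cv2.imwrite(f"pics/{out}.png",cv2.resize(im["pixels"][y0:y0+72,x0:x0+95,::-1],None,fx=f,fy=f,interpolation=cv2.INTER_CUBIC))
E
python3 look.py scene 265 172 a1
```

```text
6.75 [ 0.56625612 -0.05214005  0.07775847] [-1.06869763 -0.13023023  7.38064641]
```

View pics/a1.png

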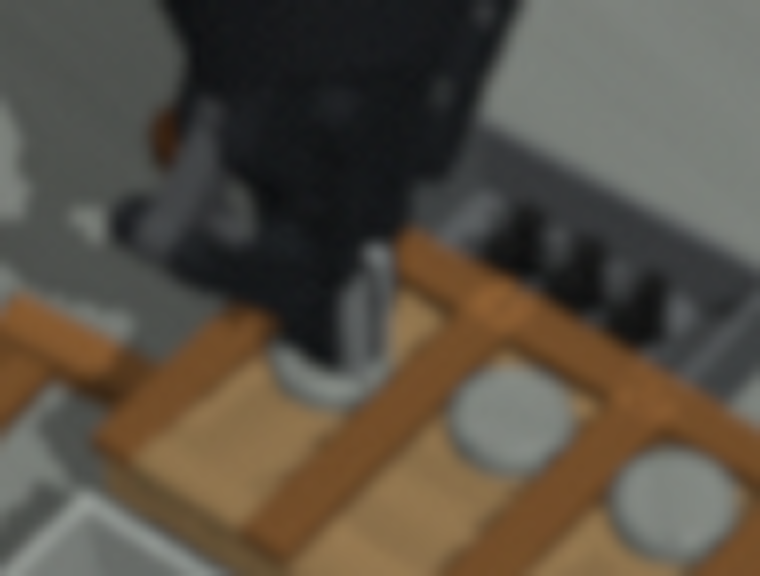

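The disc has followed the finger (disc now at zoom (330,370), clear of the back stop). Continuing with force watched.

step_arm --increments "0.1 0 0 0 0 0;0.1 0 0 0 0 0;0 0 0 0 0 0"

```text
t: 7.05
tool_pos: [0.5713, -0.0512, 0.0781]
tool_rot: [3.125, 0.317, 0.003]
contact_force: [-1.3, -0.7, 8.1]
opening: -0.0
```

step_arm --increments "0.1 0 0 0 0 0;0.1 0 -0.01 0 0 0;0 0 0 0 0 0"

```text
t: 7.3
tool_pos: [0.5763, -0.0503, 0.0785]
tool_rot: [3.124, 0.317, 0.003]
contact_force: [-1.2, -0.8, 8.3]
opening: 0.0001
```

step_arm --increments "0.1 0 -0.01 0 0 0;0.1 0 -0.015 0 0 0;0 0 0 0 0 0"

```text
t: 7.55
tool_pos: [0.5812, -0.0493, 0.0791]
tool_rot: [3.124, 0.317, 0.003]
contact_force: [-1.4, -0.0, 8.3]
opening: 0.0
```

step_arm --increments "0.1 0 -0.01 0 0 0;0.1 0 -0.01 0 0 0;0 0 0 0 0 0"

```text
t: 7.8
tool_pos: [0.586, -0.0483, 0.0796]
tool_rot: [3.124, 0.317, 0.003]
contact_force: [-1.3, 0.1, 8.5]
opening: -0.0001
```

step_arm --increments "0.1 0 -0.015 0 0 0;0.1 0 -0.015 0 0 0;0 0 0 0 0 0"

```text
t: 8.05
tool_pos: [0.5909, -0.0473, 0.0803]
tool_rot: [3.124, 0.317, 0.003]
contact_force: [-2.1, -0.8, 7.4]
opening: 0.0001
```

step_arm --increments "0.1 0 -0.012 0 0 0;0.1 0 -0.012 0 0 0;0 0 0 0 0 0"

```text
t: 8.3
tool_pos: [0.5957, -0.0462, 0.0809]
tool_rot: [3.125, 0.317, 0.003]
contact_force: [-2.2, -0.2, 8.2]
opening: 0.0004
```

```bash
python3 look.py scene 255 182 a2
```

```text
8.3 [ 0.59570602 -0.04621506  0.08090613] [-2.19699347 -0.216761    8.22815309]
```

View pics/a2.png

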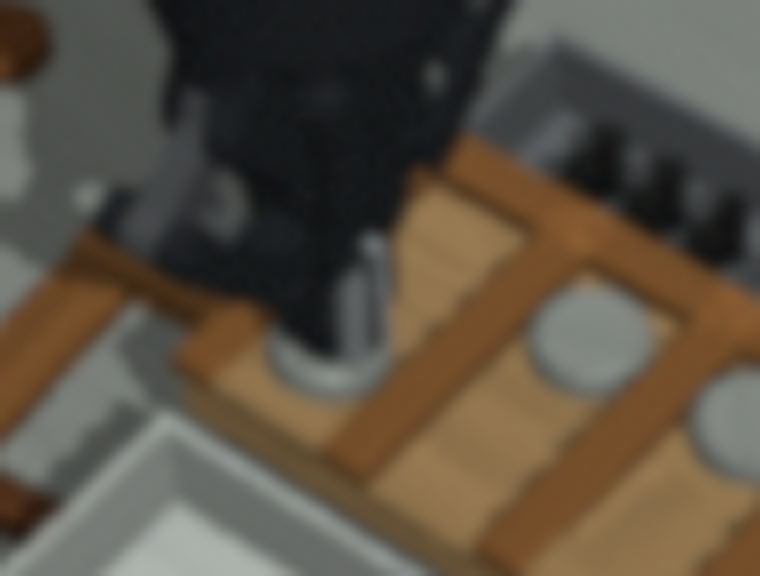

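Disc 0 still sits under the finger, around 24 mm before the lip (zoom (330,365)).

step_arm --increments "0.1 0 -0.015 0 0 0;0.1 0 -0.013 0 0 0;0 0 0 0 0 0"

```text
t: 8.6
tool_pos: [0.6006, -0.0452, 0.0816]
tool_rot: [3.125, 0.317, 0.003]
contact_force: [-1.2, -0.4, 8.7]
opening: -0.0001
```

step_arm --increments "0.1 0 -0.013 0 0 0;0.1 0 -0.013 0 0 0;0 0 0 0 0 0"

```text
t: 8.85
tool_pos: [0.6058, -0.0441, 0.0822]
tool_rot: [3.125, 0.317, 0.004]
contact_force: [-0.7, 1.1, 7.4]
opening: -0.0002
```

step_arm --increments "0.1 0 -0.013 0 0 0;0.1 0 -0.013 0 0 0;0 0 0 0 0 0"

```text
t: 9.1
tool_pos: [0.6105, -0.0431, 0.0825]
tool_rot: [3.125, 0.317, 0.004]
contact_force: [0.7, -0.0, 5.6]
opening: 0.0002
```

```bash
python3 look.py scene 250 188 a3
```

```text
9.1 [ 0.61052542 -0.04305353  0.08247093] [ 6.58553368e-01 -2.09189611e-03  5.56821770e+00]
```

View pics/a3.png

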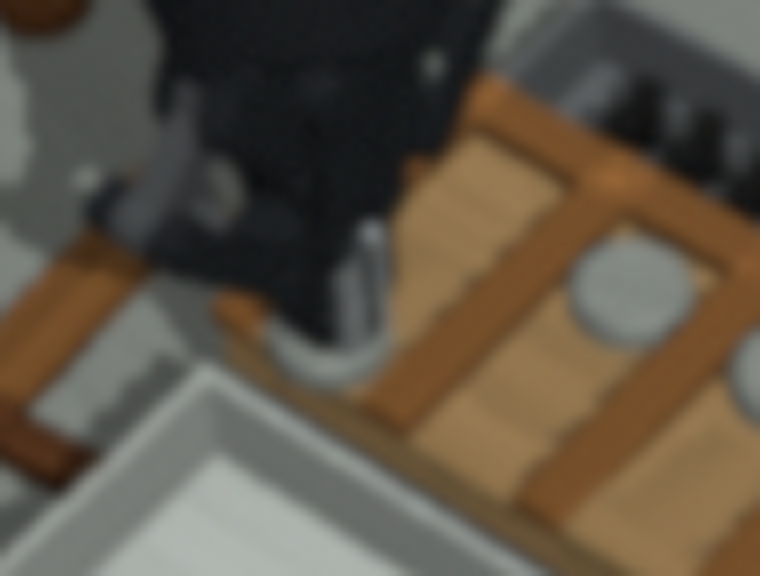

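Disc 0 is close to the lip, its leading edge over the board's end (zoom (330,380)). Slope flattens; hold z.

step_arm --increments "0.1 0 0 0 0 0;0.1 0 0 0 0 0;0 0 0 0 0 0"

```text
t: 9.4
tool_pos: [0.6154, -0.042, 0.0824]
tool_rot: [3.125, 0.317, 0.003]
contact_force: [-0.2, 0.6, 7.3]
opening: -0.0001
```

step_arm --increments "0.1 0 0 0 0 0;0.1 0 0 0 0 0;0 0 0 0 0 0"

```text
t: 9.65
tool_pos: [0.6202, -0.041, 0.0824]
tool_rot: [3.125, 0.317, 0.003]
contact_force: [-0.7, 0.2, 6.4]
opening: 0.0001
```

```bash
python3 look.py scene 250 188 a4
```

```text
9.65 [ 0.62022341 -0.04104532  0.08240454] [-0.66866322  0.23107796  6.44074828]
```

View pics/a4.png

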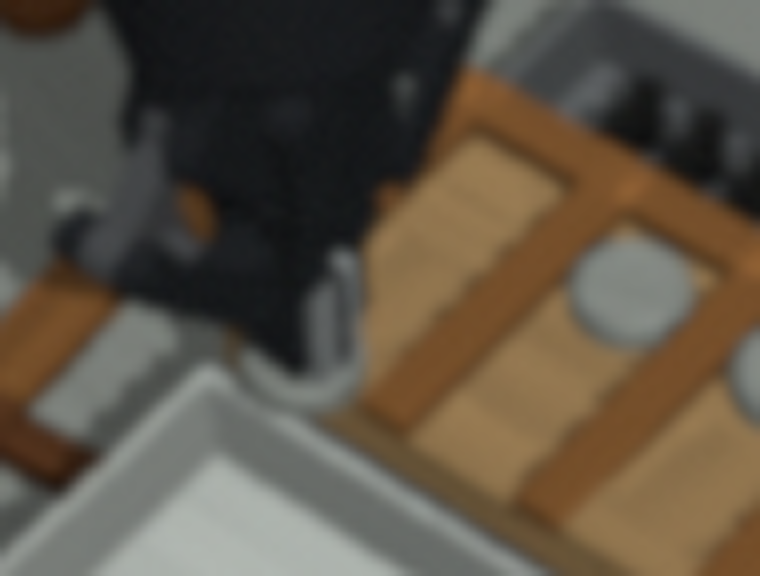

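step_arm --increments "0.1 0 0 0 0 0;0.1 0 0 0 0 0;0 0 0 0 0 0"

```text
t: 9.95
tool_pos: [0.6254, -0.0399, 0.0824]
tool_rot: [3.125, 0.317, 0.004]
contact_force: [-0.0, -0.1, 6.3]
opening: -0.0002
```

step_arm --increments "0.1 0 0 0 0 0;0 0 0 0 0 0"

```text
t: 10.12
tool_pos: [0.6277, -0.0394, 0.0821]
tool_rot: [3.125, 0.317, 0.004]
contact_force: [1.6, -0.5, 4.1]
opening: -0.0
```

```bash
python3 look.py scene 250 188 a5
```

```text
10.1167 [ 0.62771607 -0.03938205  0.08206241] [ 1.62121314 -0.49270907  4.11560863]
```

View pics/a5.png

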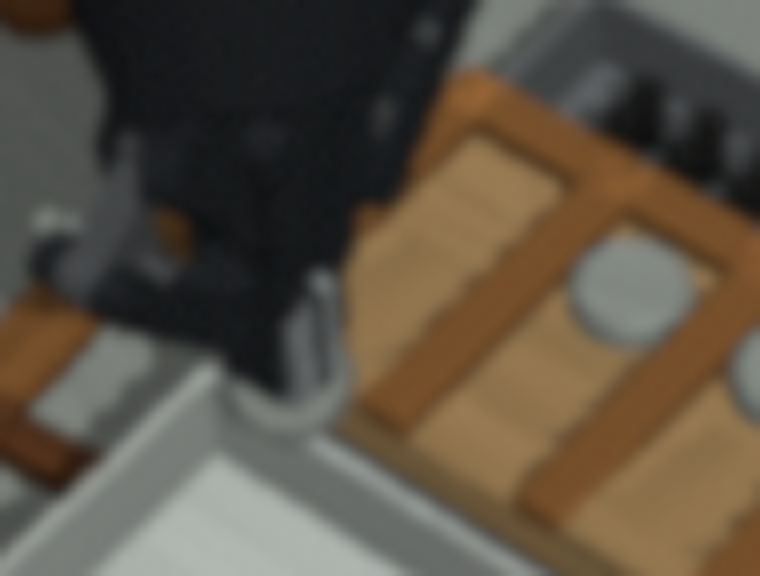

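step_arm --increments "0.1 0 0 0 0 0;0 0 0 0 0 0"

```text
t: 10.33
tool_pos: [0.6294, -0.0388, 0.0813]
tool_rot: [3.125, 0.317, 0.001]
contact_force: [2.1, 0.2, 2.6]
opening: 0.0003
```

step_arm --increments "0.1 0 0 0 0 0;0 0 0 0 0 0;0 0 0 0 0 0"

```text
t: 10.58
tool_pos: [0.631, -0.0382, 0.0805]
tool_rot: [-3.125, -0.317, 0.002]
contact_force: [2.2, -0.3, 1.3]
opening: 0.0003
```

```bash
python3 look.py scene 250 188 a6
```

```text
10.5833 [ 0.63098379 -0.03816191  0.0805048 ] [ 2.15533091 -0.28045423  1.25513155]
```

View pics/a6.png

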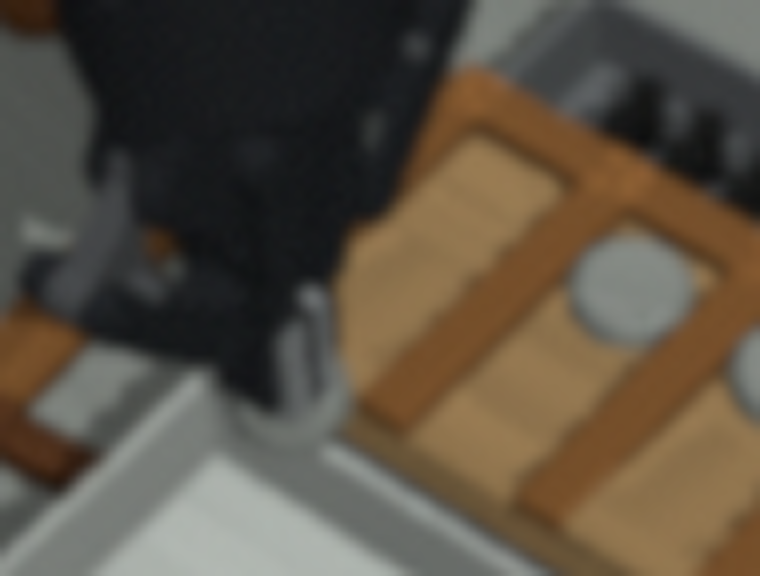

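step_arm --increments "0.1 0 -0.02 0 0 0;0 0 0 0 0 0"

```text
t: 10.8
tool_pos: [0.6333, -0.0377, 0.0811]
tool_rot: [-3.125, -0.317, 0.003]
contact_force: [-0.2, 0.6, -0.2]
opening: 0.0002
```

step_arm --increments "0.1 0 -0.02 0 0 0;0 0 0 0 0 0;0 0 0 0 0 0"

```text
t: 11.05
tool_pos: [0.6362, -0.0373, 0.0821]
tool_rot: [-3.125, -0.317, 0.001]
contact_force: [0.2, 0.3, 0.2]
opening: -0.0002
```

```bash
python3 look.py scene 250 188 a7
```

```text
11.05 [ 0.63616478 -0.03728114  0.08206973] [0.18538205 0.2655937  0.20842837]
```

View pics/a7.png

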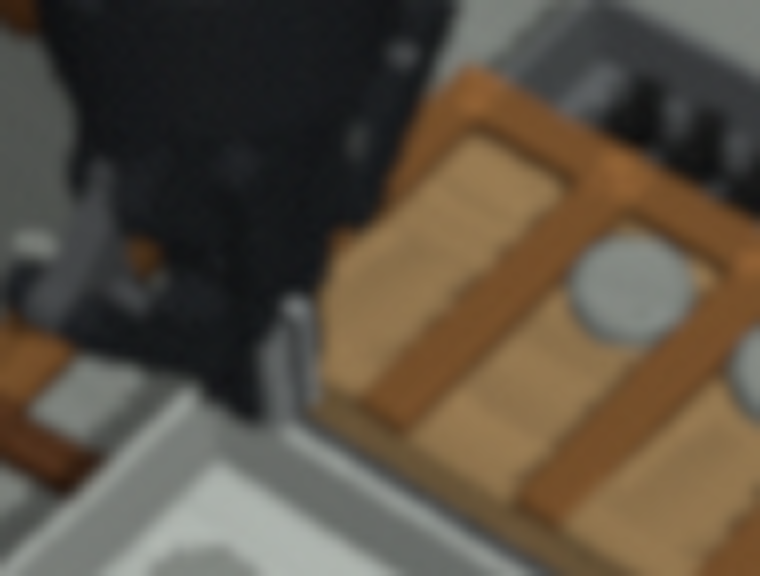

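Disc 0 dropped into the pan (its shadow/edge at zoom (205,560)). Lifting and moving to disc 1.

step_arm --increments "0 0 -0.8 0 0 0;-0.82 -0.455 0 0 0 0;-0.82 -0.455 0 0 0 0;-0.82 -0.455 0 0 0 0;-0.82 -0.455 0 0 0 0;0 0 0 0 0 0;0 0 0 0 0 0"

```text
t: 11.68
tool_pos: [0.5461, -0.0089, 0.1021]
tool_rot: [3.125, 0.317, 0.0]
contact_force: [-0.0, 0.1, 0.1]
opening: 0.0002
```

```bash
python3 look.py scene 285 175 b1; python3 - <<'E'
from h import *
from station import ctrl
o=ctrl.get_obs();print(togo(o,[.5466,-.0092,.0815]))
im=ctrl.get_image("scene")
cv2.imwrite("pics/b1d.png",cv2.resize(im["pixels"][190:340,180:390,::-1],None,fx=3.8,fy=3.8,interpolation=cv2.INTER_CUBIC))
np.savez("b1d.npz",**{k:np.array(v) for k,v in im.items()})
E
```

```text
11.6833 [ 0.54608047 -0.00894039  0.10213814] [-0.04143132  0.08194656  0.06923087]
[-0.02182472 -0.00732589  0.84449426]
```

View pics/b1.png

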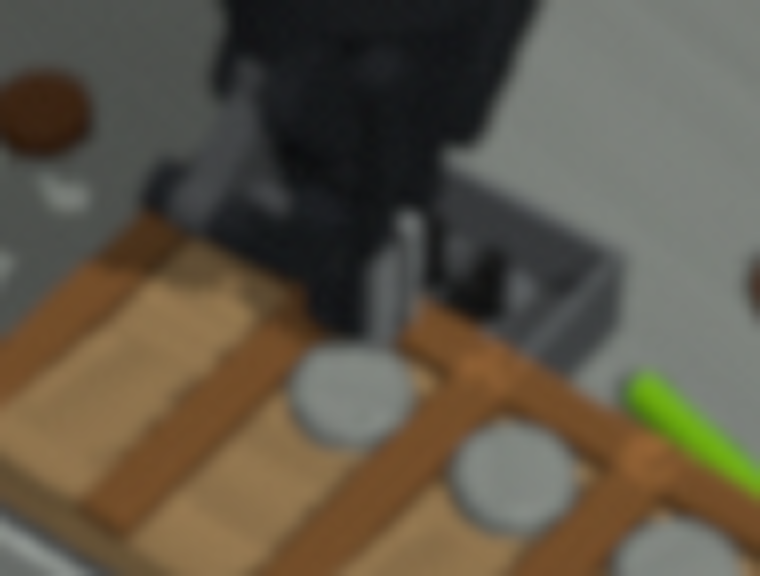

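View pics/b1d.png

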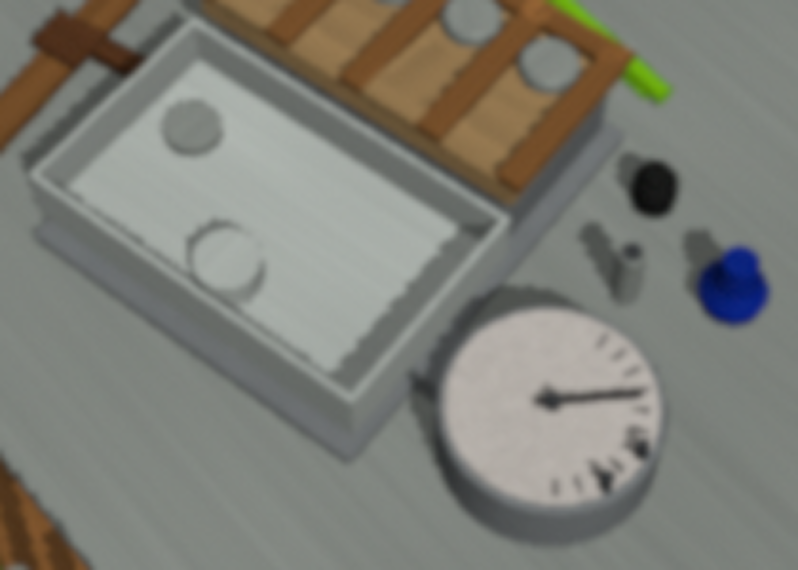

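Disc 0 lies flat in the pan (190,127) and the needle has advanced to point at (645,393).

```bash
cat >> h.py <<'E'
def needle(im,cz,tz,f=3.8,org=(180,190)):
    c,t=onplane(im,np.array([cz,tz])/f+np.array(org),.042);d=t-c
    return np.arctan2(d@LY,-(d@LX))
E
python3 -c "
from h import *
print(needle(load('b1d.npz'),(545,400),(645,393)))"
```

```text
0.8464892726687306
```

step_arm --increments "0 0 0.4 0 0 0;0 0 0.45 0 0 0;0 0 0 0 0 0;0 0 0 0 0 0"

```text
t: 12.12
tool_pos: [0.5461, -0.0092, 0.0793]
tool_rot: [-3.125, -0.316, 0.005]
contact_force: [-0.4, -0.5, 0.9]
opening: 0.0
```

step_arm --increments "0 0 0.08 0 0 0;0 0 0 0 0 0;0 0 0 0 0 0"

```text
t: 12.37
tool_pos: [0.5469, -0.0092, 0.079]
tool_rot: [-3.126, -0.317, 0.0]
contact_force: [-0.2, 0.7, 0.6]
opening: 0.0001
```

step_arm --increments "0 0 0.04 0 0 0;0 0 0 0 0 0;0 0 0 0 0 0"

```text
t: 12.62
tool_pos: [0.5469, -0.0092, 0.0782]
tool_rot: [3.125, 0.317, 0.0]
contact_force: [-0.0, -0.4, -0.2]
opening: -0.0002
```

step_arm --increments "0 0 0.03 0 0 0;0 0 0 0 0 0;0 0 0 0 0 0"

```text
t: 12.87
tool_pos: [0.5472, -0.0093, 0.0779]
tool_rot: [3.125, 0.317, 0.001]
contact_force: [0.4, 0.1, 1.8]
opening: 0.0001
```

step_arm --increments "0 0 0.015 0 0 0;0 0 0 0 0 0;0 0 0 0 0 0"

```text
t: 13.12
tool_pos: [0.5473, -0.0093, 0.0776]
tool_rot: [3.125, 0.317, 0.002]
contact_force: [-1.0, -0.1, 4.5]
opening: 0.0003
```

step_arm --increments "0 0 0.01 0 0 0;0 0 0 0 0 0;0 0 0 0 0 0"

```text
t: 13.37
tool_pos: [0.5474, -0.0093, 0.0775]
tool_rot: [3.125, 0.317, 0.002]
contact_force: [-1.0, -1.0, 5.8]
opening: -0.0002
```

step_arm --increments "0.1 0 0.005 0 0 0;0.1 0 0 0 0 0;0 0 0 0 0 0"

```text
t: 13.62
tool_pos: [0.5528, -0.0083, 0.0775]
tool_rot: [3.125, 0.317, 0.003]
contact_force: [0.6, 0.3, 5.9]
opening: 0.0001
```

step_arm --increments "0.1 0 0 0 0 0;0.1 0 0 0 0 0;0 0 0 0 0 0"

```text
t: 13.87
tool_pos: [0.5577, -0.0074, 0.0775]
tool_rot: [3.125, 0.317, 0.003]
contact_force: [-0.3, 0.0, 5.8]
opening: 0.0001
```

step_arm --increments "0.1 0 0 0 0 0;0.1 0 0 0 0 0;0 0 0 0 0 0"

```text
t: 14.12
tool_pos: [0.5626, -0.0064, 0.0776]
tool_rot: [3.125, 0.317, 0.003]
contact_force: [-1.2, 0.0, 6.4]
opening: 0.0002
```

step_arm --increments "0.1 0 0 0 0 0;0.1 0 0 0 0 0;0 0 0 0 0 0"

```text
t: 14.37
tool_pos: [0.5675, -0.0054, 0.0777]
tool_rot: [3.125, 0.317, 0.003]
contact_force: [-0.2, 0.2, 5.9]
opening: 0.0001
```

```bash
python3 look.py scene 275 182 b2
```

```text
14.3667 [ 0.56754791 -0.00537082  0.07765995] [-0.24151341  0.19075967  5.87435446]
```

View pics/b2.png

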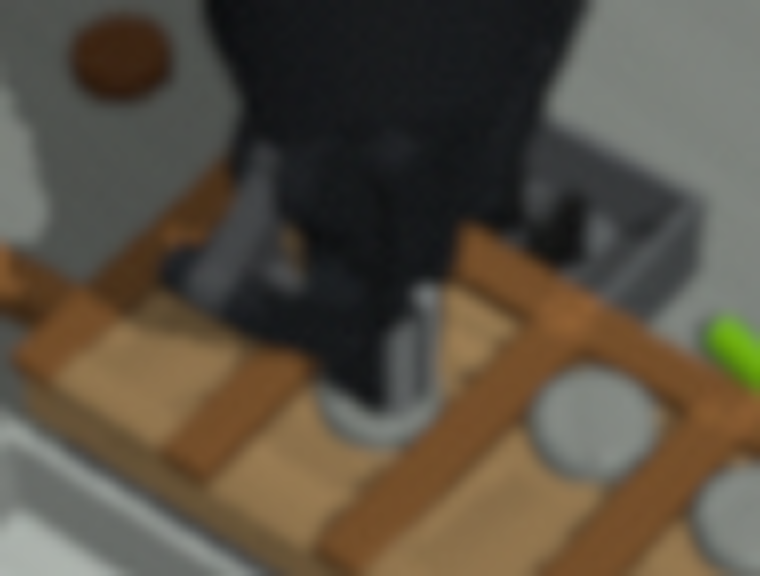

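Disc 1 follows under the finger (zoom (380,410)).

step_arm --increments "0.1 0 0 0 0 0;0.1 0 0 0 0 0;0 0 0 0 0 0"

```text
t: 14.67
tool_pos: [0.5725, -0.0044, 0.0778]
tool_rot: [3.125, 0.317, 0.003]
contact_force: [0.4, 1.1, 6.2]
opening: -0.0001
```

step_arm --increments "0.1 0 0 0 0 0;0.1 0 0 0 0 0;0 0 0 0 0 0"

```text
t: 14.92
tool_pos: [0.5775, -0.0034, 0.0778]
tool_rot: [3.125, 0.317, 0.004]
contact_force: [-1.0, -0.4, 6.9]
opening: -0.0
```

step_arm --increments "0.1 0 0 0 0 0;0.1 0 0 0 0 0;0 0 0 0 0 0"

```text
t: 15.17
tool_pos: [0.5824, -0.0024, 0.0779]
tool_rot: [3.125, 0.317, 0.004]
contact_force: [-1.0, 0.2, 7.0]
opening: -0.0003
```

step_arm --increments "0.1 0 -0.005 0 0 0;0.1 0 -0.005 0 0 0;0 0 0 0 0 0"

```text
t: 15.42
tool_pos: [0.5873, -0.0014, 0.0781]
tool_rot: [3.125, 0.317, 0.004]
contact_force: [0.3, 0.1, 7.0]
opening: -0.0
```

step_arm --increments "0.1 0 -0.005 0 0 0;0.1 0 -0.005 0 0 0;0 0 0 0 0 0"

```text
t: 15.67
tool_pos: [0.5921, -0.0003, 0.0783]
tool_rot: [3.125, 0.317, 0.004]
contact_force: [-0.9, -0.0, 6.2]
opening: 0.0002
```

step_arm --increments "0.1 0 -0.003 0 0 0;0.1 0 -0.003 0 0 0;0 0 0 0 0 0"

```text
t: 15.92
tool_pos: [0.597, 0.0007, 0.0784]
tool_rot: [3.125, 0.317, 0.004]
contact_force: [-0.4, -0.9, 7.1]
opening: 0.0001
```

step_arm --increments "0.1 0 0 0 0 0;0.1 0 0 0 0 0;0 0 0 0 0 0"

```text
t: 16.17
tool_pos: [0.602, 0.0017, 0.0785]
tool_rot: [3.125, 0.317, 0.004]
contact_force: [0.1, 0.2, 6.6]
opening: 0.0
```

step_arm --increments "0.1 0 0 0 0 0;0.1 0 0 0 0 0;0 0 0 0 0 0"

```text
t: 16.42
tool_pos: [0.6069, 0.0027, 0.0785]
tool_rot: [3.125, 0.317, 0.004]
contact_force: [-0.1, -0.1, 5.9]
opening: 0.0
```

step_arm --increments "0.1 0 0 0 0 0;0.1 0 0 0 0 0;0 0 0 0 0 0"

```text
t: 16.67
tool_pos: [0.6117, 0.0037, 0.0784]
tool_rot: [3.125, 0.317, 0.003]
contact_force: [-1.2, 0.7, 6.6]
opening: 0.0
```

```bash
python3 look.py scene 270 195 b3
```

```text
16.6667 [0.61166236 0.00368642 0.07840351] [-1.18015658  0.65898552  6.59139442]
```

View pics/b3.png

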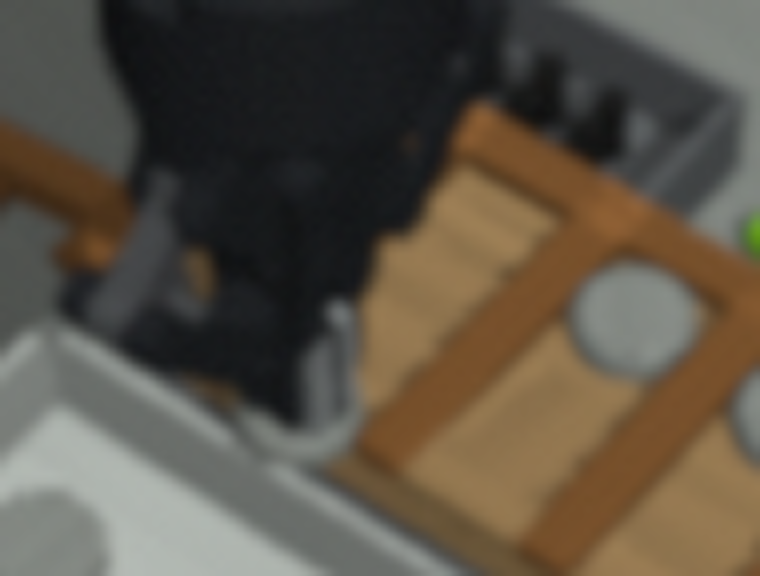

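Disc 1 protrudes over the lip (zoom (310,440)).

step_arm --increments "0.1 0 0 0 0 0;0.1 0 0 0 0 0;0 0 0 0 0 0"

```text
t: 16.97
tool_pos: [0.6169, 0.0048, 0.0784]
tool_rot: [3.125, 0.317, 0.005]
contact_force: [0.1, -0.3, 5.9]
opening: -0.0001
```

step_arm --increments "0.1 0 0 0 0 0;0 0 0 0 0 0"

```text
t: 17.13
tool_pos: [0.6191, 0.0053, 0.0779]
tool_rot: [3.125, 0.317, 0.004]
contact_force: [1.6, 0.9, 4.0]
opening: -0.0002
```

step_arm --increments "0.1 0 0 0 0 0;0 0 0 0 0 0"

```text
t: 17.3
tool_pos: [0.6208, 0.0059, 0.0771]
tool_rot: [3.126, 0.317, 0.001]
contact_force: [1.7, -0.8, 2.4]
opening: -0.0002
```

step_arm --increments "0.1 0 0 0 0 0;0 0 0 0 0 0"

```text
t: 17.47
tool_pos: [0.6223, 0.0065, 0.0763]
tool_rot: [-3.125, -0.317, 0.002]
contact_force: [0.9, 0.1, -0.1]
opening: 0.0
```

Same signature as before; ease forward and up, then lift.

step_arm --increments "0.1 0 -0.02 0 0 0;0.1 0 -0.04 0 0 0;0 0 0 0 0 0;0 0 0 0 0 0"

```text
t: 17.8
tool_pos: [0.6274, 0.0074, 0.0784]
tool_rot: [-3.125, -0.317, 0.001]
contact_force: [-0.3, 0.9, 0.6]
opening: 0.0001
```

```bash
python3 look.py scene 265 200 b4
```

```text
17.8 [0.62743553 0.00736829 0.07835178] [-0.31136972  0.85908203  0.64818392]
```

View pics/b4.png

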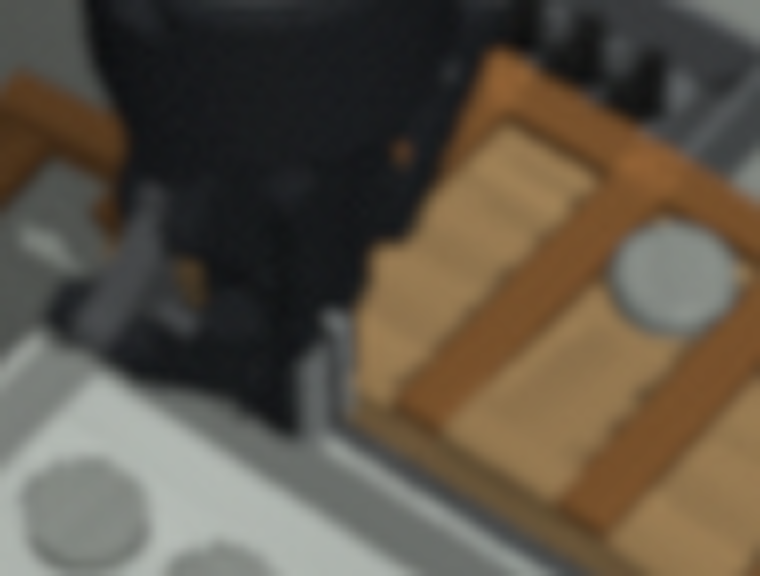

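Disc 1 is in the pan (zoom (220,560)), beside disc 0. On to disc 2.

step_arm --increments "0 0 -0.9 0 0 0;-0.85 -0.45 0 0 0 0;-0.85 -0.45 0 0 0 0;-0.85 -0.45 0 0 0 0;-0.85 -0.45 0 0 0 0;0 0 0 0 0 0;0 0 0 0 0 0;0 0 0 0 0 0"

```text
t: 18.52
tool_pos: [0.5359, 0.0342, 0.1016]
tool_rot: [3.125, 0.317, 0.002]
contact_force: [-0.9, 0.3, 0.3]
opening: 0.0003
```

```bash
python3 look.py scene 305 185 c1; python3 - <<'E'
from h import *
from station import ctrl
o=ctrl.get_obs();print(togo(o,[.5345,.0345,.0785]))
im=ctrl.get_image("scene")
cv2.imwrite("pics/c1d.png",cv2.resize(im["pixels"][190:340,180:390,::-1],None,fx=3.8,fy=3.8,interpolation=cv2.INTER_CUBIC))
np.savez("c1d.npz",**{k:np.array(v) for k,v in im.items()})
E
```

```text
18.5167 [0.53592616 0.03424248 0.1015814 ] [-0.94535621  0.25711897  0.33009743]
[-0.06742224 -0.02991575  0.92768334]
```

View pics/c1.png

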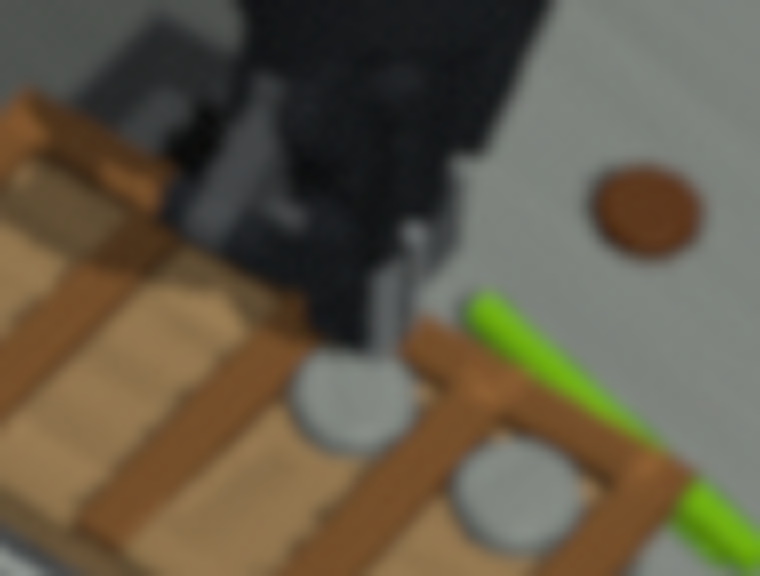

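View pics/c1d.png

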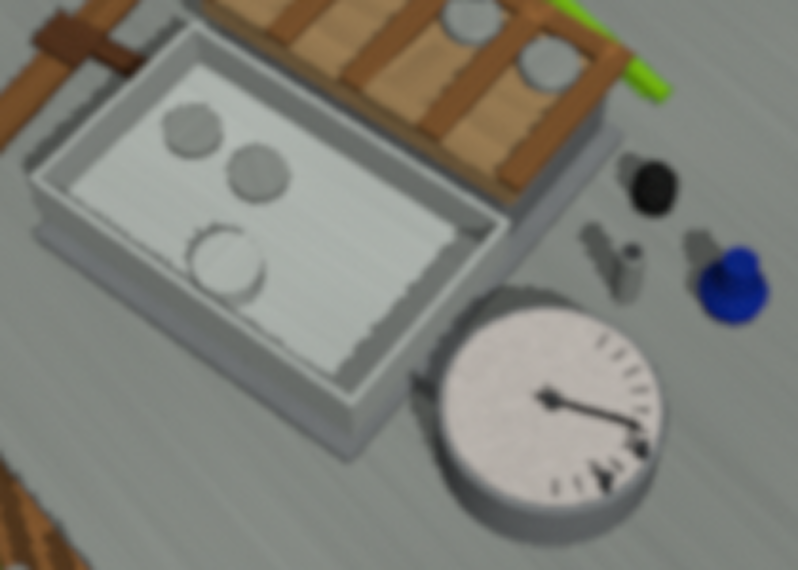

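Two discs flat in the pan at (192,130), (258,173); needle tip at (640,427), just short of the first peg (640,450).

```bash
python3 -c "
from h import *
im=load('c1d.npz');print(needle(im,(547,398),(640,427)),needle(im,(547,398),(640,452)),needle(im,(547,398),(605,490)))"
```

```text
1.2606882422632946 1.507732501910021 2.00887119042377
```

step_arm --increments "-0.04 -0.02 0.4 0 0 0;0 0 0.46 0 0 0;0 0 0 0 0 0;0 0 0 0 0 0"

```text
t: 18.95
tool_pos: [0.534, 0.0346, 0.0785]
tool_rot: [-3.125, -0.316, 0.003]
contact_force: [0.2, 0.1, 0.3]
opening: 0.0
```

step_arm --increments "0 0 0.05 0 0 0;0 0 0 0 0 0;0 0 0 0 0 0"

```text
t: 19.2
tool_pos: [0.5341, 0.0346, 0.0781]
tool_rot: [-3.126, -0.317, 0.001]
contact_force: [0.5, -1.0, 0.0]
opening: -0.0003
```

step_arm --increments "0 0 0.02 0 0 0;0 0 0 0 0 0;0 0 0 0 0 0"

```text
t: 19.45
tool_pos: [0.5343, 0.0347, 0.078]
tool_rot: [-3.126, -0.317, -0.0]
contact_force: [-0.4, 0.5, 1.7]
opening: 0.0005
```

step_arm --increments "0 0 0.015 0 0 0;0 0 0 0 0 0;0 0 0 0 0 0"

```text
t: 19.7
tool_pos: [0.5344, 0.0347, 0.0778]
tool_rot: [3.126, 0.317, 0.001]
contact_force: [-0.9, 0.4, 3.4]
opening: -0.0
```

step_arm --increments "0 0 0.015 0 0 0;0 0 0 0 0 0;0 0 0 0 0 0"

```text
t: 19.95
tool_pos: [0.5346, 0.0347, 0.0776]
tool_rot: [3.126, 0.317, 0.001]
contact_force: [-2.0, -0.1, 5.4]
opening: 0.0001
```

step_arm --increments "0.1 0 0 0 0 0;0.1 0 0 0 0 0;0 0 0 0 0 0"

```text
t: 20.2
tool_pos: [0.5399, 0.0357, 0.0777]
tool_rot: [3.125, 0.317, 0.002]
contact_force: [0.2, -0.2, 4.2]
opening: -0.0
```

step_arm --increments "0.1 0 0 0 0 0;0.1 0 0 0 0 0;0 0 0 0 0 0"

```text
t: 20.45
tool_pos: [0.5447, 0.0366, 0.0777]
tool_rot: [3.125, 0.317, 0.001]
contact_force: [0.3, 0.6, 6.0]
opening: -0.0003
```

```bash
python3 look.py scene 300 190 c2
```

```text
20.45 [0.54465    0.03664504 0.07771678] [0.31591483 0.60713748 5.96877007]
```

View pics/c2.png

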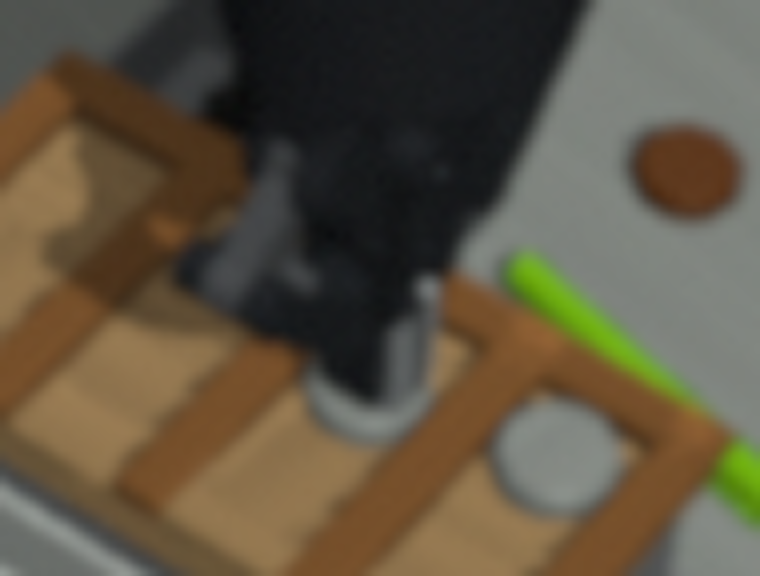

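Disc 2 follows (zoom (370,400)).

step_arm --increments "0.1 0 0 0 0 0;0.1 0 0 0 0 0;0 0 0 0 0 0"

```text
t: 20.75
tool_pos: [0.5497, 0.0376, 0.078]
tool_rot: [3.125, 0.317, 0.002]
contact_force: [-1.4, 0.1, 6.4]
opening: 0.0001
```

step_arm --increments "0.1 0 0 0 0 0;0.1 0 0 0 0 0;0 0 0 0 0 0"

```text
t: 21.0
tool_pos: [0.5547, 0.0386, 0.0783]
tool_rot: [3.125, 0.317, 0.002]
contact_force: [-1.8, -0.8, 7.9]
opening: 0.0001
```

step_arm --increments "0.1 0 0 0 0 0;0.1 0 0 0 0 0;0 0 0 0 0 0"

```text
t: 21.25
tool_pos: [0.5598, 0.0395, 0.0786]
tool_rot: [3.125, 0.317, 0.003]
contact_force: [-2.4, 0.1, 9.5]
opening: 0.0001
```

step_arm --increments "0.1 0 -0.005 0 0 0;0.1 0 -0.005 0 0 0;0 0 0 0 0 0"

```text
t: 21.5
tool_pos: [0.5647, 0.0405, 0.079]
tool_rot: [3.125, 0.317, 0.003]
contact_force: [-1.8, 0.3, 8.4]
opening: -0.0002
```

step_arm --increments "0.1 0 -0.015 0 0 0;0.1 0 -0.015 0 0 0;0 0 0 0 0 0"

```text
t: 21.75
tool_pos: [0.5695, 0.0416, 0.0796]
tool_rot: [3.125, 0.317, 0.002]
contact_force: [-2.0, -0.8, 8.8]
opening: 0.0001
```

step_arm --increments "0.1 0 -0.012 0 0 0;0.1 0 -0.012 0 0 0;0 0 0 0 0 0"

```text
t: 22.0
tool_pos: [0.5744, 0.0426, 0.0803]
tool_rot: [3.125, 0.317, 0.002]
contact_force: [-2.2, -0.2, 9.0]
opening: 0.0
```

step_arm --increments "0.1 0 -0.012 0 0 0;0.1 0 -0.012 0 0 0;0 0 0 0 0 0"

```text
t: 22.25
tool_pos: [0.5793, 0.0436, 0.0808]
tool_rot: [3.125, 0.317, 0.002]
contact_force: [-1.7, -0.8, 9.5]
opening: -0.0002
```

step_arm --increments "0.1 0 -0.012 0 0 0;0.1 0 -0.012 0 0 0;0 0 0 0 0 0"

```text
t: 22.5
tool_pos: [0.5843, 0.0445, 0.0815]
tool_rot: [3.125, 0.317, 0.003]
contact_force: [-2.5, -0.6, 10.2]
opening: 0.0003
```

```bash
python3 look.py scene 290 200 c3
```

```text
22.5 [0.58426753 0.04454995 0.0814509 ] [-2.49431346 -0.57935674 10.16365148]
```

View pics/c3.png

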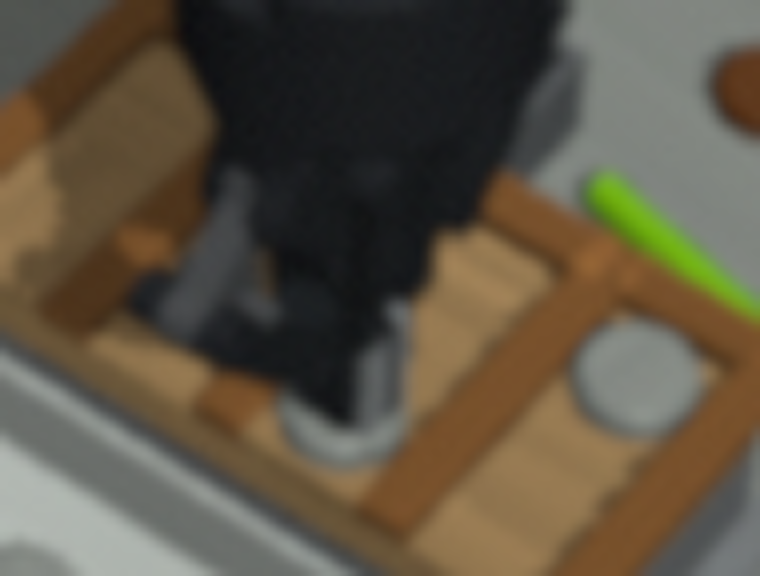

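step_arm --increments "0.1 0 -0.022 0 0 0;0.1 0 -0.018 0 0 0;0 0 0 0 0 0"

```text
t: 22.8
tool_pos: [0.5891, 0.0457, 0.082]
tool_rot: [3.125, 0.317, 0.003]
contact_force: [-0.3, -0.4, 6.2]
opening: 0.0002
```

step_arm --increments "0.1 0 -0.013 0 0 0;0.1 0 -0.01 0 0 0;0 0 0 0 0 0"

```text
t: 23.05
tool_pos: [0.5938, 0.0467, 0.0822]
tool_rot: [3.125, 0.317, 0.002]
contact_force: [-0.3, 0.0, 5.1]
opening: 0.0001
```

step_arm --increments "0.1 0 0 0 0 0;0.1 0 0 0 0 0;0 0 0 0 0 0"

```text
t: 23.3
tool_pos: [0.5987, 0.0477, 0.0822]
tool_rot: [3.125, 0.317, 0.002]
contact_force: [0.4, -0.3, 5.9]
opening: 0.0001
```

step_arm --increments "0.1 0 0 0 0 0;0.1 0 0 0 0 0;0 0 0 0 0 0"

```text
t: 23.55
tool_pos: [0.6035, 0.0487, 0.0821]
tool_rot: [3.125, 0.317, 0.002]
contact_force: [-0.8, 0.4, 5.1]
opening: -0.0001
```

```bash
python3 look.py scene 285 205 c4
```

```text
23.55 [0.60350069 0.04870075 0.08211461] [-0.81669442  0.42778569  5.14120806]
```

View pics/c4.png

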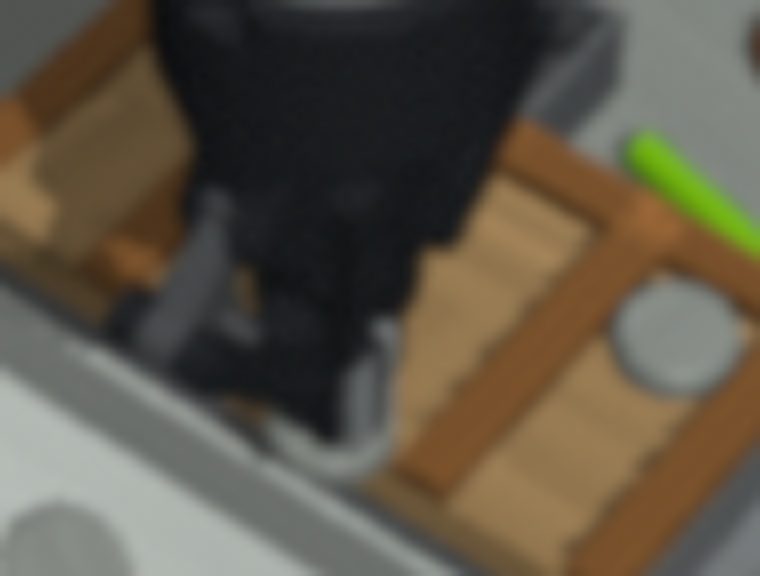

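Disc 2 overhangs the lip (zoom (335,450)).

step_arm --increments "0.1 0 0 0 0 0;0 0 0 0 0 0"

```text
t: 23.77
tool_pos: [0.606, 0.0492, 0.0822]
tool_rot: [3.125, 0.317, 0.002]
contact_force: [0.8, 0.1, 5.5]
opening: -0.0001
```

step_arm --increments "0.1 0 0 0 0 0;0 0 0 0 0 0"

```text
t: 23.93
tool_pos: [0.6086, 0.0498, 0.082]
tool_rot: [3.126, 0.317, 0.003]
contact_force: [1.1, 0.5, 3.4]
opening: -0.0003
```

step_arm --increments "0.1 0 0 0 0 0;0 0 0 0 0 0"

```text
t: 24.1
tool_pos: [0.6106, 0.0503, 0.0815]
tool_rot: [3.126, 0.317, 0.001]
contact_force: [2.8, 1.1, 2.9]
opening: -0.0001
```

step_arm --increments "0.1 0 0 0 0 0;0 0 0 0 0 0"

```text
t: 24.27
tool_pos: [0.6123, 0.0508, 0.0807]
tool_rot: [-3.125, -0.317, 0.002]
contact_force: [0.4, -0.0, 1.1]
opening: 0.0001
```

step_arm --increments "0.1 0 -0.02 0 0 0;0.1 0 -0.04 0 0 0;0 0 0 0 0 0;0 0 0 0 0 0"

```text
t: 24.6
tool_pos: [0.6173, 0.0517, 0.0827]
tool_rot: [-3.125, -0.317, 0.002]
contact_force: [0.3, -0.2, -0.6]
opening: -0.0002
```

```bash
python3 look.py scene 275 215 c5
```

```text
24.6 [0.61728709 0.05173425 0.08267545] [ 0.28081842 -0.17978579 -0.57723558]
```

View pics/c5.png

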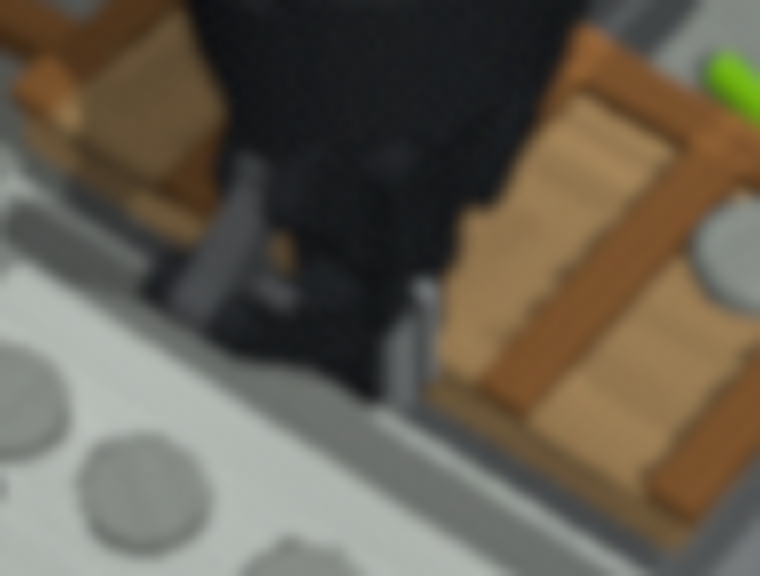

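Disc 2 is in the pan (zoom (300,560)). Lift clear and check the needle.

step_arm --increments "0 0 -1 0 0 0;0 0 -1 0 0 0;0 0 -1 0 0 0;-1 0 -1 0 0 0;-1 0 -1 0 0 0;-1 0 0 0 0 0;-1 0 0 0 0 0;-1 0 0 0 0 0;0 0 0 0 0 0;0 0 0 0 0 0;0 0 0 0 0 0;0 0 0 0 0 0"

```text
t: 25.65
tool_pos: [0.4959, 0.0267, 0.2082]
tool_rot: [3.126, 0.317, 0.001]
contact_force: [0.2, -0.5, 0.2]
opening: -0.0001
```

```bash
python3 - <<'E'
from h import *
from station import ctrl
print(ctrl.get_obs()["tool_pos"])
im=ctrl.get_image("scene")
cv2.imwrite("pics/d1.png",cv2.resize(im["pixels"][130:340,170:390,::-1],None,fx=2.8,fy=2.8,interpolation=cv2.INTER_CUBIC))
cv2.imwrite("pics/d2.png",cv2.resize(im["pixels"][190:340,180:390,::-1],None,fx=3.8,fy=3.8,interpolation=cv2.INTER_CUBIC))
np.savez("d1.npz",**{k:np.array(v) for k,v in im.items()})
E
```

```text
[0.49588506 0.02670452 0.20824215]
```

View pics/d1.png

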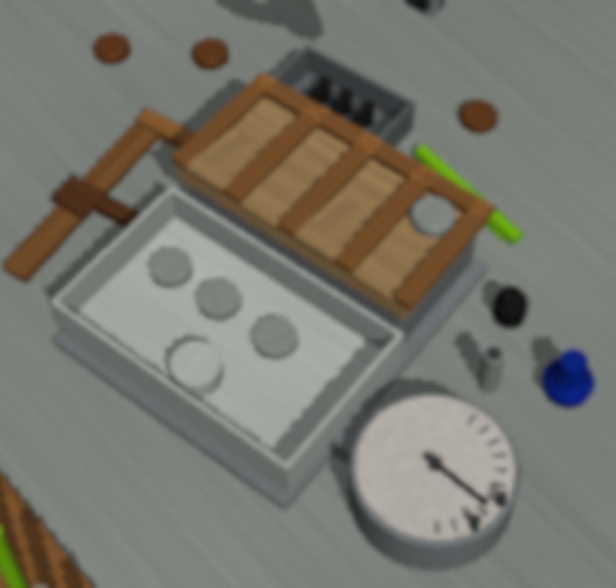

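View pics/d2.png

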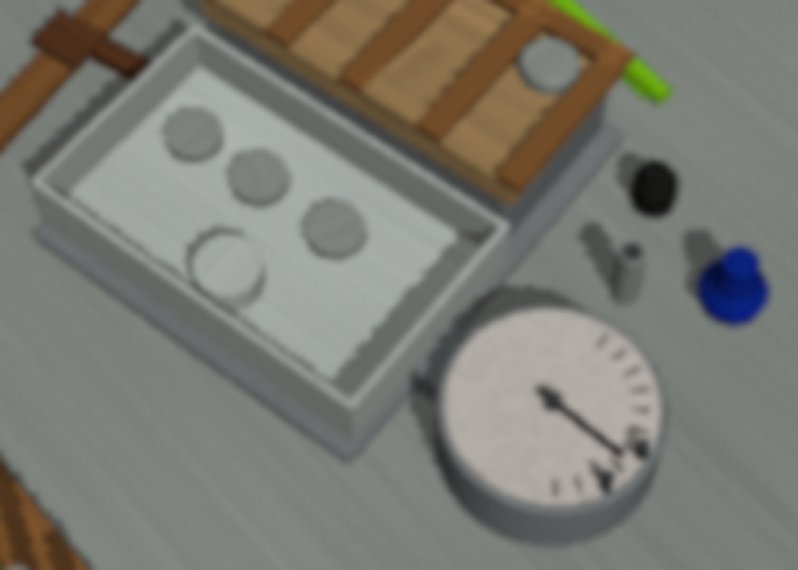

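Three discs lie flat in the pan, disc 3 is still in its lane, and the needle (tip at (622,457)) stands between the pegs.

```bash
python3 -c "
from h import *
from station import ctrl
print(needle(load('d1.npz'),(547,398),(622,457)))
print(ctrl.get_obs()['t'],ctrl.finish_job())"
```

```text
1.6587417336274448
the job is handed in; nothing more can be done
25.7 None
```

I dragged discs 0, 1 and 2, one after the other, along their lanes and over the lip into the pan. The tin stayed in the pan and disc 3 stayed in its lane. I handed the job in at about 25.7 s.

- **Needle:** the last picture puts it at about 1.66 rad, between the pegs at 1.50 and 2.00 rad. From one disc to the next it read about 0.45, 0.85, 1.26 and 1.66 rad.
- **Force:** the highest fingertip force I read while dragging was about 10 N. Forces were only read at the end of each move, so a brief peak between readings would not show.
- **Surroundings:** the last picture shows the three discs flat in the pan, the arm well clear, and the bystanders around the scale where they were. I judged that by eye and did not measure it.
- **Disagreement:** the two cameras differed by about 3–4 mm on position. I trusted the scene camera because it matched the fingertip, and every contact landed as expected.

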